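Fit the warming-stage insert and hold the surface probe on its check spot

TASK

Lower the aluminium insert plate over the two locating pins of the black warming base until it rests flush, and let go of it. Then take the yellow surface probe from its stand and hold it upright with its sprung tip inside the blue ring on the seated plate, pressed lightly so that the tip goes in about half of its travel. Finish while still holding the probe there, and leave the dish, bottle, tip box and objective alone.

Things in the scene. Friction and masses are not known exactly. Their poses are not given: they have to be found in the camera images.
- plate: Loose aluminium insert plate, 100 (x) by 160 (y) by 8 mm, 0.3 to 0.55 kg, flat on the worktop. Origin: centre of its underside; z up. Through holes of 10.5 mm diameter at x = 0, y = -66 and +66 mm. Central black bar grip, 14 mm (x) by 40 mm (y), from 8 to 40 mm above the underside: pinch its 14 mm. Fits either way round.
- base: Fixed black warming base, 130 (x) by 190 (y) by 30 mm high. Origin: centre of its underside; z up. Two brass pins stand on its top at x = 0, y = -66 and +66 mm: 8 mm diameter, 15 mm tall, the top 5 mm tapering to 3 mm. Base and plate may each lie to the robot's left or right.
- base_top (a point): Centre of the warming base's flat top face, 30 mm above the worktop; axes as the base. With the plate seated the plate's origin is at this point.
- blue_spot (a point): Centre of the blue ring (20 mm inside, 28 mm outside diameter, white inside with a blue dot) on the plate's upper face, in the plate's frame at x = +30, y = +36, z = 8 mm. Axes as the plate. An orange ring at x = -30, y = -36 mm is not the one to probe.
- probe: Loose yellow surface probe, 0.12 kg, upright in its stand. Origin: on its axis at the underside of its grey collar, which rests on the stand's top; z up the handle. Collar 28 mm diameter, z 0 to 6 mm; square yellow handle 20 by 20 mm (faces along x, y), z 6 to 86 mm; steel stem 12 mm diameter, z 0 to -50 mm; copper sprung tip 7 mm diameter, to z = -64 mm when free.
- probe_tip (a point): The end of the probe's sprung tip, on the probe's axis, 64 mm below the probe's origin when free. Axes as the probe.
- probe_plunger (a joint): How far the sprung tip is pushed in, m: 0 free, 0.014 at its stop. Its spring pushes with 0.35 N at 0 and 0.35 N more for each mm (about 2.8 N at 7 mm, 5.25 N at the stop).
- stand: Fixed white probe stand, 60 by 60 mm, 80 mm high, with a 16 mm vertical hole through its 14 mm thick top, open below (its two side walls stand along the y faces). Origin: centre of its underside. The probe lifts straight up and out (by more than 64 mm).
- dish: Bystander: round clear culture dish, 63 mm diameter, 15 mm high. Origin: centre of its underside.
- bottle: Bystander: small bottle with blue cap, 44 mm diameter, 85 mm high. Origin: centre of its underside.
- tipbox: Bystander: blue tip box with clear lid, 81 (x) by 121 (y) by 56 mm high. Origin: centre of its underside.
- objective: Bystander: silver microscope objective with black and blue bands, lens up, 34 mm diameter, 48 mm high. Origin: centre of its underside.
Things that resemble listed ones, but are neither listed nor needed, are in the scene too. Leave any green or white look-alike of the probe alone.

How it is judged:
By the outcome, as a careful person would: the job done as asked, in the order asked, and still so for the second after the job is handed in, while the arm keeps its last pose, push and grip.
It also fails if it takes over 72 s, if anything falls off the work surface, if the arm or the gripper's body presses on something with over 40 N, if the wrist force passes 120 N, or if a joint passes its speed limit or range.

ROBOT

A 7-joint arm with a two-finger parallel gripper is mounted at the origin on the work surface. World frame = base frame: x ahead of the robot, y to its left, z up, the work surface at z = 0. Lengths are in m, angles in rad, forces in N, time in s.
With the tool pointing down it reaches from about 0.425 to 0.925 m from the base axis. Payload 6.8 kg.
Tool frame: the origin (TCP) lies at the very end of the fingers, on their centre line; the grasp point (between the pads) lies bot.grip_depth behind it (bot.grip_depth is the distance from the TCP to the grasp point, in m); z points along the fingers, y is the line along which they close (so a half turn about z gives the same grasp; the last joint's range is limited). The gripper opens to 85 mm and grips with 20 to 120 N. Pads are 22 mm wide; open, the fingers measure 114 mm over their backs; the gripper's body (76 mm by 85 mm) begins 54 mm behind the grasp point. The pads swing forward as they close: fully open they stand 13 mm farther back than shut.
Start: joints at [1.143, 0.477, 0.022, 1.555, -0.011, 1.109, -0.083], TCP at [0.212, -0.641, 0.231] pointing down, gripper open.
Joint ranges: [-2.96, 2.96], [-0.34, 2.1], [-1.41, 1.46], [0.24, 2.44], [-1.37, 4.51], [0.17, 1.92], [-2.96, 2.96]. Speed limits (rad/s): [2.39, 2.39, 3.14, 3.14, 3.14, 3.14, 3.14].

INTERFACE

Orientations are given as a unit quaternion [w, x, y, z].
In Python, from station import bot gives the robot as it stands.
- The arm moves only by the tool send_rows, never from a script. Its arguments are lists of equal length, an entry for each row: "slide": the shift along the tool's x, y, z in mm, a list of three; "roll": the turn about the tool's z in degrees; "claw": the opening, from 0 (shut) to 1 (fully open). A call has exactly 8 rows; each row is the pose to reach, as a shift and turn from the pose commanded when the call began, along the tool's axes at that moment; what a row does not reach only later rows make up. A row lasts 1/12 s, in which the tool goes at most 41.7 mm and 7.16 degrees, less where a joint would pass 70% of its speed; a pose out of reach is approached as far as the arm can. A call with a gripper value outside its range is refused whole. The fingers move at their own pace and stop on an object; "force" is the grip in N (left out, the last holds). Time passes only in rows, so rows that repeat a pose let the fingers close, or fill a call up. It gives the time, the measured TCP pose, the force, the opening and the grip force at its end, in the units of the state.
- bot.get_obs(): the state, without advancing time (a new reading comes with each control period).
- bot.read_camera(name): name is "scene" or "side" or "wrist"; returns the picture (384x512x3 uint8, red, green, blue); there is no depth.
- bot.camera_model(name): a dict with "camera_matrix" (3x3 intrinsics, pixels), "D" ([k1, k2, p1, p2, k3] as OpenCV has them; the pictures are not rectified), "camera_from_world" (4x4, takes a point from world to camera coordinates). Camera axes: x right, y down, z forward; pixel columns grow to the right and rows downward; lengths in m; the calibration is good to about 2 mm. A picture is of the moment at which its call begins: read the wrist's pose just before it. camera_model takes no time and is no camera call; for the wrist camera it gives the pose at the moment of the call.
- bot.hand_in(): hands the job in; it is judged then, once.
The state is a dict: "t": time; "q": joint angles; "joint_vel": joint speeds; "joint_torque": joint torques, N m; "eef_pos": TCP position; "tool_rot": TCP orientation; "contact_force": force on the tool from outside, world axes, zero at the start; "torque": the same for the moment, N m; "gripper_width": opening from 0.0 (shut) to 1.0 (fully open); "grasp_force": force on a finger pad.
Only numpy, scipy, OpenCV 4.12 (cv2) and the standard library are available. Lean on these libraries where they do the work, as an engineer would, in place of code of your own. Each camera call takes 0.05 s, during which the arm holds its last target. There are 200 camera calls.

## Working session

There is one attempt and no reset: what is moved stays moved. The work goes in short steps, Python scripts to look and compute and a tool call to move; the robot and the scene stay as the last step left them, time stands still between calls to the robot, and variables do not carry over. Pictures are saved under pics/ and viewed, at most 10 in all, crops included, and the job is handed in when it is done.

Besides the shell and the picture viewer there is one more tool, called after "Request:" as name(argument=value, ...) on one line, values as JSON. send_rows: Moves the arm, as the interface text tells. Its arguments: {"type":"object","properties":{"slide":{"type":"array","items":{"type":"array","items":{"type":"number"}}},"roll":{"type":"array","items":{"type":"number"}},"claw":{"type":"array","items":{"type":"number"}},"force":{"type":"number"}},"required":["slide","roll","claw"]}

```bash
ls; mkdir -p pics
python3 - <<'E'
from station import bot
import cv2,numpy as np
o=bot.get_obs();print(o['t'],o['eef_pos'],o['tool_rot'],o['gripper_width'],bot.grip_depth)
for n in ('scene','side','wrist'):
    im=bot.read_camera(n); cv2.imwrite(f'pics/{n}0.png',im[:,:,::-1])
    m=bot.camera_model(n);print(n,np.round(m['camera_matrix'],1).tolist(),np.round(m['D'],3),np.round(m['camera_from_world'],3).tolist())
a=[cv2.imread(f'pics/{n}0.png') for n in('scene','side')]
E
```

```text
pics
0.0 [ 0.21197128 -0.64020947  0.23032749] [-9.01034191e-04  9.87241289e-01  1.59228694e-01 -2.22331152e-04] 1.0028352352612742 0.0187
scene [[353.0, 0.0, 256.1], [0.0, 353.0, 191.5], [0.0, 0.0, 1.0]] [-0.045  0.     0.     0.     0.   ] [[-0.167, 0.986, 0.014, 0.095], [0.807, 0.145, -0.572, -0.423], [-0.566, -0.084, -0.82, 1.223], [0.0, 0.0, 0.0, 1.0]]
side [[425.2, 0.0, 254.4], [0.0, 425.2, 189.6], [0.0, 0.0, 1.0]] [-0.118  0.     0.     0.     0.   ] [[-0.716, -0.697, 0.025, 0.413], [-0.347, 0.325, -0.88, 0.254], [0.605, -0.639, -0.475, 0.648], [0.0, 0.0, 0.0, 1.0]]
wrist [[300.7, 0.0, 250.7], [0.0, 300.7, 193.9], [0.0, 0.0, 1.0]] [0.001 0.    0.    0.    0.   ] [[0.314, -0.949, -0.002, -0.675], [-0.913, -0.303, 0.274, -0.036], [-0.261, -0.085, -0.962, 0.38], [0.0, 0.0, 0.0, 1.0]]
```

View pics/scene0.png

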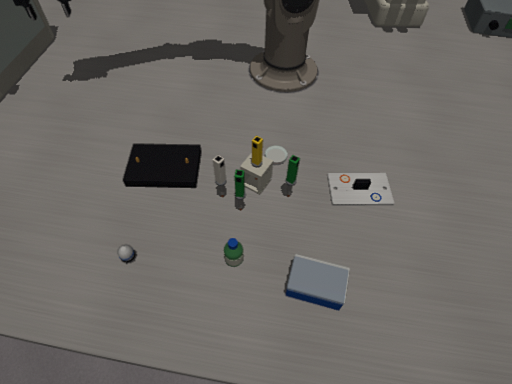

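View pics/side0.png

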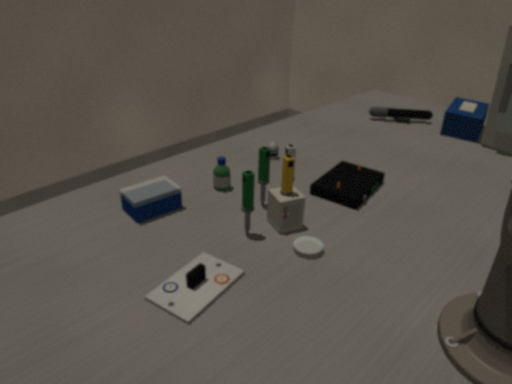

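Candidates for the probe in the scene view: yellow (257,152), green (240,184), green (293,170), white (219,170). I choose the yellow one, which is standing in the white stand. The plate is at (360,188) with its blue ring at (376,197), and the base is at (162,165). Next is a close crop.

```bash
cat > h.py <<'E'
import cv2,numpy as np
def ray(m,px):
    u=cv2.undistortPoints(np.array(px,float).reshape(-1,1,2),np.array(m['camera_matrix']),np.array(m['D'])).reshape(-1,2)
    T=np.array(m['camera_from_world']);R,t=T[:3,:3],T[:3,3]
    return -R.T@t,(np.c_[u,np.ones(len(u))])@R
def onz(m,px,z):
    c,d=ray(m,px);z=np.broadcast_to(z,len(d));return c+d*((z-c[2])/d[:,2])[:,None]
def proj(m,P):
    T=np.array(m['camera_from_world'])
    return cv2.projectPoints(np.array(P,float).reshape(-1,3),cv2.Rodrigues(T[:3,:3])[0],T[:3,3],np.array(m['camera_matrix']),np.array(m['D']))[0].reshape(-1,2)
E
python3 - <<'E'
import cv2,numpy as np
a=cv2.imread('pics/scene0.png');b=cv2.imread('pics/side0.png')
f=lambda im,x,y,w,h,s:cv2.resize(im[y:y+h,x:x+w],None,fx=s,fy=s,interpolation=cv2.INTER_CUBIC)
# four tiles, scale 5, 80x55
t=np.vstack([np.hstack([f(a,120,138,84,54,4.7),f(a,318,160,84,54,4.7)]),np.hstack([f(a,212,130,84,70,4.7),f(b,236,135,84,70,4.7)])])
print(t.shape);cv2.imwrite('pics/c1.png',t)
E
```

```text
(583, 790, 3)
```

View pics/c1.png

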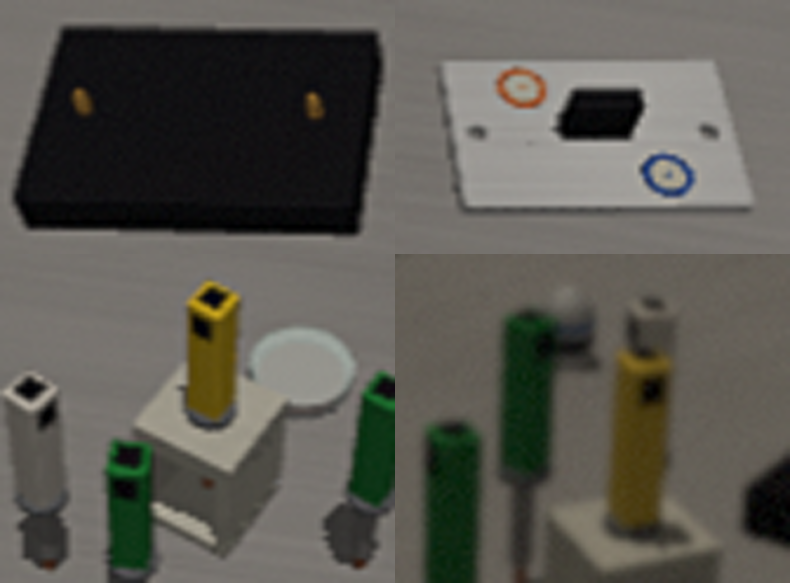

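Run:
```python
from station import bot
from h import *
m=bot.camera_model('scene');s=bot.camera_model('side');np.set_printoptions(precision=4,suppress=True)
print('base',onz(m,[[133.2,144.4],[200.9,145],[197,182],[123.8,181.2]],.03)); print('pins',onz(m,[[138.3,161.8],[187.7,162.9],[136.6,157.6],[186,158.2]],[.03,.03,.045,.045]))
print('plate',onz(m,[[327.6,173.2],[385.9,173.2],[394,204],[332.7,204]],.008));print('holes,blue,or',onz(m,[[335.4,187.9],[384.8,187.9],[375.9,197.2],[344.8,178.5]],.008))
print('stand',onz(m,[[250.3,153.6],[240.3,167.4],[260.9,176],[273,161.5]],.08));print('probetop',onz(m,[[257.3,139.1]],.166),onz(s,[[288.1,156.5]],.166))
o=bot.get_obs();print(o['eef_pos'],o['tool_rot'])
```

```text
base [[ 0.4499 -0.367   0.03  ]
 [ 0.4189 -0.1811  0.03  ]
 [ 0.5443 -0.1583  0.03  ]
 [ 0.5751 -0.3444  0.03  ]]
pins [[ 0.507  -0.3305  0.03  ]
 [ 0.4874 -0.1993  0.03  ]
 [ 0.5053 -0.3319  0.045 ]
 [ 0.4843 -0.2026  0.045 ]]
plate [[0.4377 0.1738 0.008 ]
 [0.4088 0.3317 0.008 ]
 [0.5074 0.3483 0.008 ]
 [0.5352 0.1919 0.008 ]]
holes,blue,or [[0.4832 0.1967 0.008 ]
 [0.4598 0.3266 0.008 ]
 [0.4943 0.3023 0.008 ]
 [0.4475 0.2205 0.008 ]]
stand [[ 0.4683 -0.0333  0.08  ]
 [ 0.5168 -0.0495  0.08  ]
 [ 0.5341  0.0046  0.08  ]
 [ 0.4837  0.0271  0.08  ]]
probetop [[ 0.496  -0.0121  0.166 ]] [[ 0.4969 -0.0117  0.166 ]]
[ 0.2121 -0.6404  0.2306] [-0.0007  0.9872  0.1592 -0.0001]
```

The crops confirm the layout, and the measured points match the given sizes:
- **Base:** centre about (0.497,-0.264), yaw about 9°.
- **Plate:** centre about (0.472,0.2615), yaw 10.2°, with the blue ring at +x+y.
- **Probe:** axis at about (0.4965,-0.012), where both cameras agree.

I'll approach the plate through a waypoint.

```bash
cat >> h.py <<'E'
from scipy.spatial.transform import Rotation as Ro
def pose(o): 
    w,x,y,z=o['tool_rot'];return np.array(o['eef_pos']),Ro.from_quat([x,y,z,w])
def go(o,p,yaw):
    """tool-frame shift (mm) and roll (deg) to world p with tool y at world angle yaw (mod 180)"""
    e,R=pose(o);d=R.inv().apply(np.array(p)-e)*1000;ty=R.apply([0,1,0]);a=np.degrees(np.arctan2(ty[1],ty[0]))
    r=-((yaw-a+90)%180-90);tilt=R.apply([0,0,1])
    print('slide',d.round(1),'roll',round(r,2),'| z-axis',tilt.round(4),'t',round(o['t'],2),'F',np.round(o['contact_force'],1),'w',round(o['gripper_width'],3),'g',np.round(o['grasp_force'],1))
E
python3 - <<'E'
from station import bot
from h import *
o=bot.get_obs();go(o,[.56,-.3,.25],-30);go(o,[.472,.2615,.2],10.2)
E
```

```text
slide [ 437.3 -213.8  -19.2] roll -41.68 | z-axis [-5.0e-04  1.3e-03 -1.0e+00] t 0.15 F [-0.  -0.1  0.3] w 1.0 g 0.0
slide [ 530.3 -774.4   31.6] roll -81.88 | z-axis [-5.0e-04  1.3e-03 -1.0e+00] t 0.15 F [-0.  -0.1  0.3] w 1.0 g 0.0
```

Request:
send_rows(slide=[[30, -15, -3], [65, -32, -6], [100, -49, -9], [135, -66, -12], [170, -83, -15], [205, -100, -18], [240, -117, -19], [275, -134, -19]], roll=[-5, -10, -15, -20, -25, -30, -35, -40], claw=[1, 1, 1, 1, 1, 1, 1, 1])

```text
t: 0.82
eef_pos: [0.4322, -0.4257, 0.2506]
tool_rot: [0.0, 0.872, 0.489, 0.0]
contact_force: [0.6, -0.8, -1.1]
gripper_width: 0.994
grasp_force: 0.0
```

Run:
```python
from station import bot
from h import *
o=bot.get_obs();print(o['eef_pos']);go(o,[.57,-.1,.25],-20);go(o,[.472,.2615,.2],10.2)
```

```text
[ 0.43222677 -0.42567838  0.25061942]
slide [349.7 -52.3   0.5] roll -11.44 | z-axis [ 2.e-04 -4.e-04 -1.e+00] t 0.82 F [ 0.6 -0.8 -1.1] w 0.994 g 0.0
slide [ 607.1 -324.5   50.4] roll -41.64 | z-axis [ 2.e-04 -4.e-04 -1.e+00] t 0.82 F [ 0.6 -0.8 -1.1] w 0.994 g 0.0
```

Request:
send_rows(slide=[[38, -7, 0], [76, -14, 0], [114, -21, 0], [152, -30, 0], [190, -39, 0], [228, -48, 0], [265, -60, 0], [300, -75, 0]], roll=[-3, -6, -9, -12, -15, -18, -21, -24], claw=[1, 1, 1, 1, 1, 1, 1, 1])

```text
t: 1.48
eef_pos: [0.5254, -0.1305, 0.2502]
tool_rot: [0.0, 0.752, 0.659, 0.0]
contact_force: [0.4, -0.3, -0.0]
gripper_width: 1.001
grasp_force: 0.0
```

Run:
```python
from station import bot
from h import *
o=bot.get_obs();print(o['eef_pos']);go(o,[.472,.2615,.2],10.2)
```

```text
[ 0.52537136 -0.1304521   0.25022263]
slide [ 381.6 -104.2   50.3] roll -17.72 | z-axis [ 3.e-04  1.e-04 -1.e+00] t 1.48 F [ 0.4 -0.3 -0. ] w 1.001 g 0.0
```

Request:
send_rows(slide=[[38, -10, 0], [76, -20, 0], [114, -30, 0], [152, -40, 0], [190, -51, 0], [228, -62, 0], [266, -73, 0], [304, -83, 0]], roll=[-2.5, -5, -7.5, -10, -12, -14, -16, -17.7], claw=[1, 1, 1, 1, 1, 1, 1, 1])

```text
t: 2.15
eef_pos: [0.4824, 0.1814, 0.2503]
tool_rot: [0.0, 0.642, 0.767, -0.0]
contact_force: [1.2, 0.9, -0.8]
gripper_width: 0.997
grasp_force: 0.0
```

Run:
```python
from station import bot
from h import *
o=bot.get_obs();go(o,[.472,.2615,.17],10.2)
```

```text
slide [80.7  3.8 80.3] roll -0.09 | z-axis [ 1.e-04 -4.e-04 -1.e+00] t 2.15 F [ 1.2  0.9 -0.8] w 0.997 g 0.0
```

Request:
send_rows(slide=[[20, 1, 10], [40, 2, 30], [60, 3, 50], [75, 4, 70], [81, 4, 80], [81, 4, 80], [81, 4, 80], [81, 4, 80]], roll=[0, 0, 0, 0, 0, 0, 0, 0], claw=[0.6, 0.6, 0.6, 0.6, 0.6, 0.6, 0.6, 0.6])

```text
t: 2.82
eef_pos: [0.474, 0.2594, 0.1712]
tool_rot: [0.001, 0.643, 0.766, 0.0]
contact_force: [-0.3, -1.1, 0.2]
gripper_width: 0.601
grasp_force: 0.0
```

Run:
```python
from station import bot
from h import *
o=bot.get_obs();go(o,[.472,.2615,.014],10.2)
im=bot.read_camera('wrist');m=bot.camera_model('wrist')
cv2.imwrite('pics/w1.png',im[:,:,::-1])
a=np.radians(10.2);c=np.array([.472,.2615]);R=np.array([[np.cos(a),-np.sin(a)],[np.sin(a),np.cos(a)]])
for l in ((0,66),(0,-66),(.0+30,36),(-30,-36)): print(l,proj(m,np.r_[c+R@np.array(l)/1000,.008]))
np.save('w1.npy',np.array(m['camera_from_world']))
```

```text
slide [  2.4  -1.8 157.2] roll -0.27 | z-axis [ 1.2e-03 -2.0e-04 -1.0e+00] t 2.82 F [-0.3 -1.1  0.2] w 0.601 g 0.0
(0, 66) [[247.87355809 108.9348028 ]]
(0, -66) [[248.7960869  233.40072591]]
(30.0, 36) [[277.83426064 139.67448744]]
(-30, -36) [[220.6881211  207.72188564]]
```

View pics/w1.png

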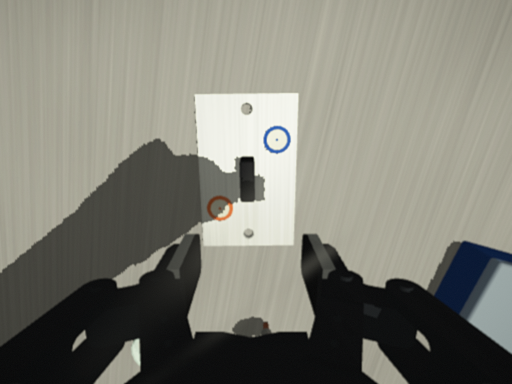

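The wrist view shows the holes at (247,108) and (249,233) and the blue ring at (277,139). All are within 1 px of prediction, so the plate pose is good. Descending to the bar.

Request:
send_rows(slide=[[2, -1, 20], [2, -2, 50], [2, -2, 85], [2, -2, 115], [2, -2, 138], [2, -2, 150], [2, -2, 157], [2, -2, 157]], roll=[-0.3, -0.3, -0.3, -0.3, -0.3, -0.3, -0.3, -0.3], claw=[0.6, 0.6, 0.6, 0.6, 0.6, 0.6, 0.6, 0.5])

```text
t: 3.53
eef_pos: [0.4711, 0.2615, 0.0131]
tool_rot: [0.0, 0.641, 0.768, -0.0]
contact_force: [0.3, 0.3, -0.4]
gripper_width: 0.507
grasp_force: 0.0
```

Run:
```python
from station import bot
from h import *
o=bot.get_obs();go(o,[.472,.2615,.014],10.2)
```

```text
slide [-0.2  0.9 -0.9] roll 0.07 | z-axis [-2.e-04 -4.e-04 -1.e+00] t 3.53 F [ 0.3  0.3 -0.4] w 0.507 g 0.0
```

Request:
send_rows(slide=[[0, 1, -1], [0, 1, -1], [0, 1, -1], [0, 1, -1], [0, 1, -1], [0, 1, -1], [0, 1, -1], [0, 1, -1]], roll=[0, 0, 0, 0, 0, 0, 0, 0], claw=[0.3, 0.1, 0, 0, 0, 0, 0, 0], force=70)

```text
t: 4.2
eef_pos: [0.4727, 0.2628, 0.0161]
tool_rot: [0.001, 0.641, 0.768, 0.001]
contact_force: [-1.0, -0.8, 5.5]
gripper_width: 0.149
grasp_force: 69.8
```

Request:
send_rows(slide=[[0, 0, -4], [0, 0, -12], [0, 0, -25], [0, 0, -40], [0, 0, -60], [0, 0, -80], [0, 0, -95], [0, 0, -100]], roll=[0, 0, 0, 0, 0, 0, 0, 0], claw=[0, 0, 0, 0, 0, 0, 0, 0])

```text
t: 4.87
eef_pos: [0.4729, 0.2631, 0.1177]
tool_rot: [0.001, 0.641, 0.768, 0.002]
contact_force: [0.5, 1.3, -4.8]
gripper_width: 0.145
grasp_force: 68.6
```

Run:
```python
from station import bot
from h import *
o=bot.get_obs();print(o['eef_pos']);go(o,[.6,-.05,.25],-10);go(o,[.497,-.264,.25],9)
```

```text
[0.47291715 0.26313426 0.11769128]
slide [-330.7   69.5 -132.5] roll 20.33 | z-axis [ 0.004   0.0022 -1.    ] t 4.87 F [ 0.5  1.3 -4.8] w 0.145 g 68.6
slide [-522.7  -70.2 -133.4] roll 1.33 | z-axis [ 0.004   0.0022 -1.    ] t 4.87 F [ 0.5  1.3 -4.8] w 0.145 g 68.6
```

Request:
send_rows(slide=[[-6, 0, -25], [-14, 0, -60], [-25, 0, -95], [-45, -3, -125], [-75, -7, -145], [-110, -12, -150], [-145, -17, -150], [-180, -22, -150]], roll=[0, 0, 0, 0, 0, 0, 0, 0], claw=[0, 0, 0, 0, 0, 0, 0, 0])

```text
t: 5.53
eef_pos: [0.4818, 0.0797, 0.265]
tool_rot: [0.001, 0.64, 0.768, 0.0]
contact_force: [1.2, 0.0, -5.3]
gripper_width: 0.147
grasp_force: 69.4
```

Run:
```python
from station import bot
from h import *
o=bot.get_obs();print(o['eef_pos']);go(o,[.497,-.264,.25],9)
```

```text
[0.48176556 0.07965436 0.26501373]
slide [-340.8  -46.9   15.2] roll 1.37 | z-axis [ 1.e-03 -5.e-04 -1.e+00] t 5.53 F [ 1.2  0.  -5.3] w 0.147 g 69.4
```

Request:
send_rows(slide=[[-25, -3, 0], [-60, -8, 0], [-95, -13, 0], [-132, -18, 0], [-170, -23, 0], [-208, -28, 0], [-243, -33, 0], [-275, -38, 0]], roll=[0.2, 0.4, 0.6, 0.8, 1, 1.2, 1.4, 1.4], claw=[0, 0, 0, 0, 0, 0, 0, 0])

```text
t: 6.2
eef_pos: [0.4932, -0.1985, 0.2642]
tool_rot: [-0.0, 0.65, 0.76, -0.0]
contact_force: [0.4, 0.0, -4.7]
gripper_width: 0.147
grasp_force: 69.3
```

Run:
```python
from station import bot
from h import *
o=bot.get_obs();print(o['eef_pos']);go(o,[.497,-.264,.085],9)
```

```text
[ 0.49320474 -0.19847749  0.26416064]
slide [-65.3  -6.2 179.2] roll -0.14 | z-axis [-8.e-04 -2.e-04 -1.e+00] t 6.2 F [ 0.4  0.  -4.7] w 0.147 g 69.3
```

Request:
send_rows(slide=[[-25, -2, 0], [-50, -5, 15], [-65, -6, 45], [-65, -6, 85], [-65, -6, 125], [-65, -6, 155], [-65, -6, 175], [-65, -6, 179]], roll=[0, 0, 0, 0, 0, 0, 0, 0], claw=[0, 0, 0, 0, 0, 0, 0, 0])

```text
t: 6.87
eef_pos: [0.495, -0.2599, 0.0812]
tool_rot: [-0.004, 0.65, 0.76, -0.001]
contact_force: [-1.0, 1.3, -5.6]
gripper_width: 0.147
grasp_force: 69.2
```

Request:
send_rows(slide=[[0, 0, 0], [0, 0, 0], [0, 0, 0], [0, 0, 0], [0, 0, 0], [0, 0, 0], [0, 0, 0], [0, 0, 0]], roll=[0, 0, 0, 0, 0, 0, 0, 0], claw=[0, 0, 0, 0, 0, 0, 0, 0])

```text
t: 7.53
eef_pos: [0.4985, -0.2615, 0.0856]
tool_rot: [0.0, 0.65, 0.76, 0.0]
contact_force: [-0.3, -0.3, -5.0]
gripper_width: 0.148
grasp_force: 69.2
```

Run:
```python
from station import bot
from h import *
o=bot.get_obs();print(o['eef_pos']);go(o,[.497,-.264,.085],9)
a=bot.read_camera('scene')[:,:,::-1];m=bot.camera_model('scene');w=bot.read_camera('wrist')[:,:,::-1]
cv2.imwrite('pics/s2.png',a);cv2.imwrite('pics/w2.png',w)
t=np.vstack([cv2.resize(a[115:185,105:225],None,fx=6,fy=6,interpolation=cv2.INTER_CUBIC)[:300],cv2.resize(w[40:300,100:412],(720,600))[:300]])
cv2.imwrite('pics/c2.png',t)
```

```text
[ 0.49849088 -0.26146087  0.08562195]
slide [-2.3 -1.9  0.6] roll -0.08 | z-axis [ 4.e-04 -3.e-04 -1.e+00] t 7.53 F [-0.3 -0.3 -5. ] w 0.148 g 69.2
```

View pics/c2.png

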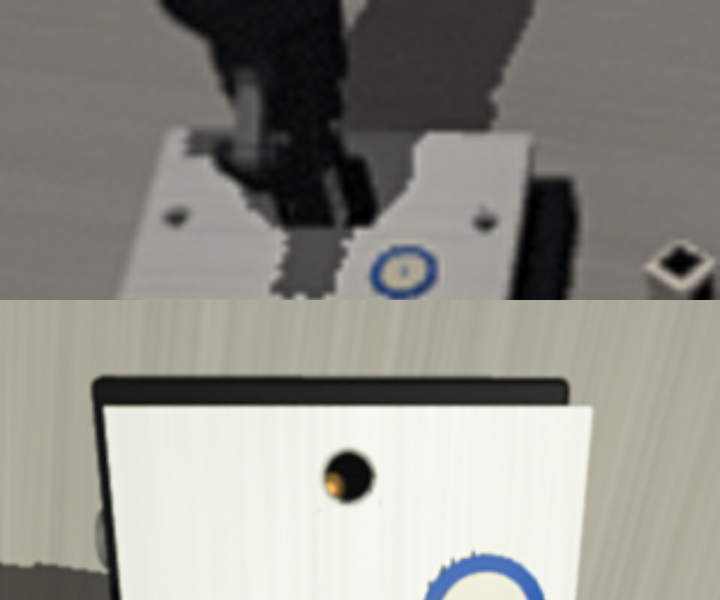

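The scene crop shows the hovering plate's holes at (134.3,151) and (185.8,151.7). In the wrist crop the +y hole is at (251,116), and the brass pin tip shows through it at about (245,120), so a small lateral offset remains.

Run:
```python
from station import bot
from h import *
np.set_printoptions(precision=4,suppress=True)
m=bot.camera_model('scene');w=bot.camera_model('wrist');zt=.0856-.016+.008
h=onz(m,[[134.3,151],[185.8,151.7]],zt);p=onz(m,[[138.3,161.8],[187.7,162.9]],.03);q=onz(m,[[136.6,157.6],[186,158.2]],.045)
print('scene holes',h,'pins',p,q);print('shift',p-h,q-h)
print('wrist hole',onz(w,[[251.2,116.3]],zt),'pin tip',onz(w,[[244.7,120.2]],.045))
print('base far corners',onz(w,[[141.2,74.7],[346.1,74.7]],.03),'plate',onz(w,[[145.1,85.9],[356.5,85.9]],zt))
for n,e in(('base',onz(w,[[141.2,74.7],[346.1,74.7]],.03)),('plate',onz(w,[[145.1,85.9],[356.5,85.9]],zt))):
    d=e[1]-e[0];print(n,np.linalg.norm(d),np.degrees(np.arctan2(d[1],d[0])))
```

```text
scene holes [[ 0.5102 -0.3273  0.0776]
 [ 0.4893 -0.1967  0.0776]] pins [[ 0.507  -0.3305  0.03  ]
 [ 0.4874 -0.1993  0.03  ]] [[ 0.5053 -0.3319  0.045 ]
 [ 0.4843 -0.2026  0.045 ]]
shift [[-0.0032 -0.0033 -0.0476]
 [-0.0019 -0.0026 -0.0476]] [[-0.0049 -0.0046 -0.0326]
 [-0.005  -0.0059 -0.0326]]
wrist hole [[ 0.4888 -0.1967  0.0776]] pin tip [[ 0.4855 -0.2003  0.045 ]]
base far corners [[ 0.4181 -0.1838  0.03  ]
 [ 0.5431 -0.1642  0.03  ]] plate [[ 0.4369 -0.1907  0.0776]
 [ 0.5359 -0.1752  0.0776]]
base 0.12647997230564706 8.919867704241838
plate 0.10020173868735341 8.917988711022865
```

Request:
send_rows(slide=[[-1, -1, 0], [-3, -3, 0], [-3.6, -4, 4], [-3.6, -4, 10], [-3.6, -4, 15], [-3.6, -4, 18], [-3.6, -4, 18], [-3.6, -4, 18]], roll=[0, 0, 0, 0, 0, 0, 0, 0], claw=[0, 0, 0, 0, 0, 0, 0, 0])

```text
t: 8.3
eef_pos: [0.4949, -0.2653, 0.0669]
tool_rot: [-0.0, 0.65, 0.76, -0.0]
contact_force: [-0.4, 0.4, -5.0]
gripper_width: 0.148
grasp_force: 69.3
```

Run:
```python
from station import bot
from h import *
o=bot.get_obs();print(o['eef_pos']);go(o,[.495,-.2657,.067],9)
w=bot.read_camera('wrist')[:,:,::-1];m=bot.camera_model('wrist')
cv2.imwrite('pics/w3.png',w)
cv2.imwrite('pics/c3.png',cv2.resize(w[85:145,215:285],None,fx=10,fy=10,interpolation=cv2.INTER_CUBIC))
```

```text
[ 0.49485703 -0.26528877  0.06688099]
slide [-0.4  0.1 -0.1] roll -0.06 | z-axis [-6.e-04  4.e-04 -1.e+00] t 8.3 F [-0.4  0.4 -5. ] w 0.148 g 69.3
```

View pics/c3.png

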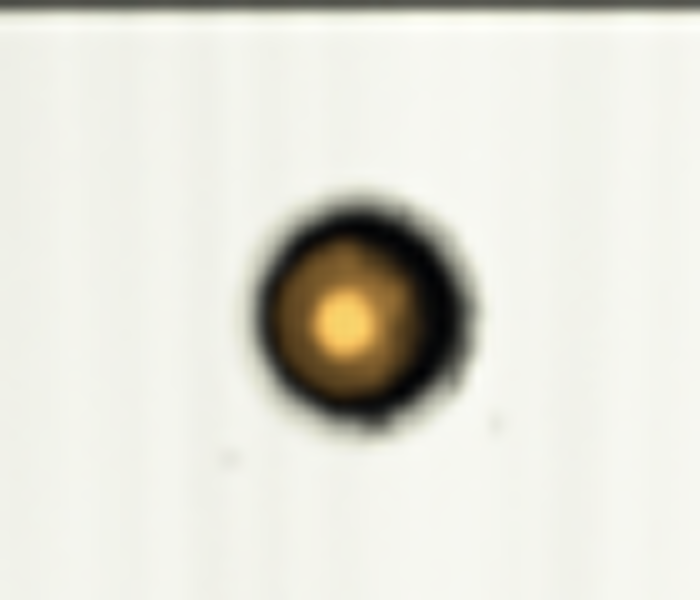

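The pin now sits inside the hole, with the tip at (249.5,117.4) and the hole centre at (251.1,116.8).

Run:
```python
from station import bot
from h import *
o=bot.get_obs();w=bot.camera_model('wrist');z=o['eef_pos'][2]-.016+.008
h=onz(w,[[251.1,116.8]],z);p=onz(w,[[249.5,117.4]],.045);d=(p-h)[0];d[2]=0;print(h,p,pose(o)[1].inv().apply(d)*1000)
```

```text
[[ 0.48543922 -0.20094845  0.05919773]] [[ 0.48472838 -0.20175747  0.045     ]] [-6.88813806e-01 -8.27854442e-01 -8.98710440e-05]
```

Request:
send_rows(slide=[[-0.7, -0.8, 0], [-0.7, -0.8, 3], [-0.7, -0.8, 6], [-0.7, -0.8, 9], [-0.7, -0.8, 11], [-0.7, -0.8, 13], [-0.7, -0.8, 15], [-0.7, -0.8, 16]], roll=[0, 0, 0, 0, 0, 0, 0, 0], claw=[0, 0, 0, 0, 0, 0, 0, 0])

```text
t: 9.02
eef_pos: [0.4942, -0.2663, 0.051]
tool_rot: [-0.0, 0.65, 0.76, -0.0]
contact_force: [-0.4, -0.5, -4.7]
gripper_width: 0.146
grasp_force: 69.3
```

Request:
send_rows(slide=[[0, 0, 1], [0, 0, 2], [0, 0, 3], [0, 0, 4], [0, 0, 4.5], [0, 0, 5], [0, 0, 5], [0, 0, 5]], roll=[0, 0, 0, 0, 0, 0, 0, 0], claw=[0, 0, 0, 0, 0, 0, 0, 0])

```text
t: 9.68
eef_pos: [0.4943, -0.2664, 0.0463]
tool_rot: [0.0, 0.65, 0.76, -0.0]
contact_force: [-1.0, -0.3, -5.4]
gripper_width: 0.146
grasp_force: 69.4
```

Run:
```python
from station import bot
from h import *
o=bot.get_obs();print(o['eef_pos'],o['torque']);go(o,o['eef_pos'],9)
```

```text
[ 0.4943287  -0.26636214  0.04634708] [ 0.00915765 -0.04867388  0.02080496]
slide [0. 0. 0.] roll -0.08 | z-axis [ 0. -0. -1.] t 9.68 F [-1.  -0.3 -5.4] w 0.146 g 69.4
```

Request:
send_rows(slide=[[0, 0, 0.3], [0, 0, 0.6], [0, 0, 0.9], [0, 0, 1.2], [0, 0, 1.5], [0, 0, 1.5], [0, 0, 1.5], [0, 0, 1.5]], roll=[0, 0, 0, 0, 0, 0, 0, 0], claw=[0, 0, 0, 0, 0, 0, 0, 0])

```text
t: 10.35
eef_pos: [0.4944, -0.2664, 0.0461]
tool_rot: [0.0, 0.65, 0.76, -0.0]
contact_force: [-4.4, 2.9, 10.1]
gripper_width: 0.147
grasp_force: 71.5
```

Contact at TCP z=0.0461, which is the expected 0.030+0.016, so the plate is seated. Releasing.

Request:
send_rows(slide=[[0, 0, 0], [0, 0, 0], [0, 0, 0], [0, 0, 0], [0, 0, 0], [0, 0, 0], [0, 0, 0], [0, 0, 0]], roll=[0, 0, 0, 0, 0, 0, 0, 0], claw=[0.2, 0.3, 0.4, 0.5, 0.6, 0.6, 0.6, 0.6])

```text
t: 11.02
eef_pos: [0.4943, -0.2663, 0.0447]
tool_rot: [-0.0, 0.65, 0.76, 0.0]
contact_force: [-0.8, 0.1, -0.1]
gripper_width: 0.602
grasp_force: 0.0
```

Request:
send_rows(slide=[[0, 0, -10], [0, 0, -30], [0, 0, -60], [0, 0, -95], [0, 0, -130], [0, 0, -165], [0, 0, -190], [0, 0, -200]], roll=[0, 0, 0, 0, 0, 0, 0, 0], claw=[0.6, 0.6, 0.6, 0.6, 0.6, 0.6, 0.6, 0.6])

```text
t: 11.68
eef_pos: [0.4962, -0.2668, 0.25]
tool_rot: [0.003, 0.65, 0.76, 0.001]
contact_force: [0.2, 0.2, 0.5]
gripper_width: 0.605
grasp_force: 0.0
```

Run:
```python
from station import bot
from h import *
o=bot.get_obs();print(o['eef_pos']);go(o,[.497,-.012,.27],9)
w=bot.read_camera('wrist')[:,:,::-1];m=bot.camera_model('wrist')
a=np.radians(8.95);R=np.array([[np.cos(a),-np.sin(a)],[np.sin(a),np.cos(a)]]);c=np.array([.4943,-.2664])
for l in((0,66),(0,-66),(30,36),(-30,-36)):print(l,c+R@np.array(l)/1000,proj(m,np.r_[c+R@np.array(l)/1000,.038]))
cv2.imwrite('pics/w4.png',w);s=bot.read_camera('side')[:,:,::-1];cv2.imwrite('pics/s4.png',s)
cv2.imwrite('pics/c4.png',np.hstack([w,cv2.resize(s[120:216,300:396],(280,384),interpolation=cv2.INTER_CUBIC)]))
```

```text
[ 0.49616255 -0.26683918  0.25004138]
slide [251.5  40.5 -20.8] roll -0.07 | z-axis [ 0.0064 -0.0032 -1.    ] t 11.68 F [0.2 0.2 0.5] w 0.605 g 0.0
(0, 66) [ 0.48403222 -0.20120358] [[247.52379678 109.38721789]]
(0, -66) [ 0.50456778 -0.33159642] [[247.89386567 218.31498745]]
(30, 36) [ 0.51833412 -0.22617114] [[273.37004717 136.12364088]]
(-30, -36) [ 0.47026588 -0.30662886] [[223.43266908 195.52001372]]
```

View pics/c4.png

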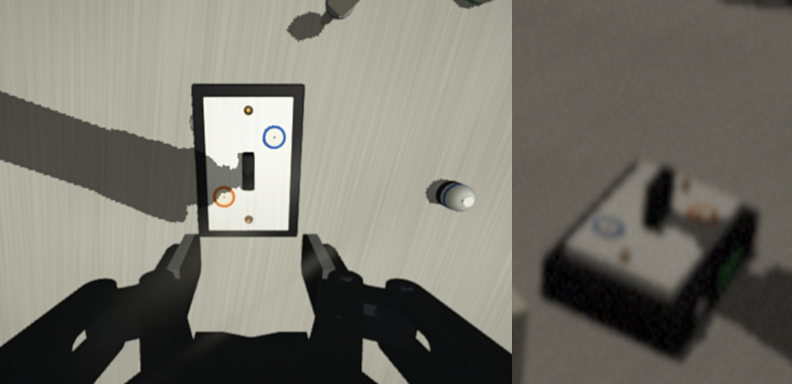

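The plate is flush, with brass pins showing through both holes at (248,110) and (248,219). The blue ring is at (274,137), within 1 px of prediction. Next I check clearances around the probe.

Run:
```python
from station import bot
from h import *
np.set_printoptions(precision=4,suppress=True)
m=bot.camera_model('scene')
print('W,G1,G2 tops',onz(m,[[218.4,158.5],[239.7,172.8],[294,157]],.15))
print('blue',onz(bot.camera_model('wrist'),[[274,137]],.038))
print('handle top corners',onz(m,[[257.3,136.2],[252,139.8],[257.3,143.6],[262.6,139.1]],.166))
o=bot.get_obs();go(o,[.505,-.105,.27],-18);go(o,[.505,-.105,.27],72)
print(o['q'])
```

```text
W,G1,G2 tops [[ 0.5554 -0.0905  0.15  ]
 [ 0.5869 -0.0355  0.15  ]
 [ 0.5205  0.0766  0.15  ]]
blue [[ 0.5175 -0.2263  0.038 ]]
handle top corners [[ 0.4871 -0.0136  0.166 ]
 [ 0.5004 -0.0236  0.166 ]
 [ 0.5097 -0.0098  0.166 ]
 [ 0.4939 -0.0001  0.166 ]]
slide [158.2  34.6 -23. ] roll 26.92 | z-axis [ 0.0041 -0.0023 -1.    ] t 11.78 F [ 0.2 -0.3 -0.4] w 0.595 g 0.0
slide [158.2  34.6 -23. ] roll -63.08 | z-axis [ 0.0041 -0.0023 -1.    ] t 11.78 F [ 0.2 -0.3 -0.4] w 0.595 g 0.0
[ 0.7184  0.3056 -0.4118  1.7912  0.1388  1.0684  0.4128]
```

Request:
send_rows(slide=[[20, -2, -4], [45, -4, -8], [75, -6, -12], [105, -9, -16], [135, -12, -20], [165, -14, -20], [185, -16, -20], [193, -16, -20]], roll=[5.5, 11, 16.5, 22, 27.5, 33, 38.5, 44], claw=[0.7, 0.7, 0.7, 0.7, 0.7, 0.7, 0.7, 0.7])

```text
t: 12.45
eef_pos: [0.4465, -0.0748, 0.2631]
tool_rot: [-0.001, 0.887, 0.461, -0.001]
contact_force: [0.1, 0.3, -0.5]
gripper_width: 0.697
grasp_force: 0.0
```

Request:
send_rows(slide=[[0, 0, 0], [0, 0, 0], [0, 0, 0], [0, 0, 0], [0, 0, 0], [0, 0, 0], [0, 0, 0], [0, 0, 0]], roll=[0, 0, 0, 0, 0, 0, 0, 0], claw=[0.7, 0.7, 0.7, 0.7, 0.7, 0.7, 0.7, 0.7])

```text
t: 13.12
eef_pos: [0.4486, -0.0784, 0.2648]
tool_rot: [-0.0, 0.887, 0.461, -0.0]
contact_force: [0.5, 0.7, 0.0]
gripper_width: 0.703
grasp_force: 0.0
```

Run:
```python
from station import bot
from h import *
o=bot.get_obs();print(o['eef_pos']);go(o,[.4965,-.012,.25],-35)
w=bot.read_camera('wrist')[:,:,::-1];m=bot.camera_model('wrist')
c=proj(m,[.4965,-.012,.166])[0];print(c);x,y=np.clip((c-[50,40]).astype(int),0,[412,304]);print(x,y)
cv2.imwrite('pics/w5.png',w);cv2.imwrite('pics/c5.png',cv2.resize(w[y:y+80,x:x+100],None,fx=7,fy=7,interpolation=cv2.INTER_CUBIC))
```

```text
[ 0.44858287 -0.07843361  0.26476006]
slide [81.9  1.  14.8] roll -0.09 | z-axis [-1.e-04  0.e+00 -1.e+00] t 13.12 F [0.5 0.7 0. ] w 0.703 g 0.0
[251.44926583  91.42272749]
201 51
```

View pics/c5.png

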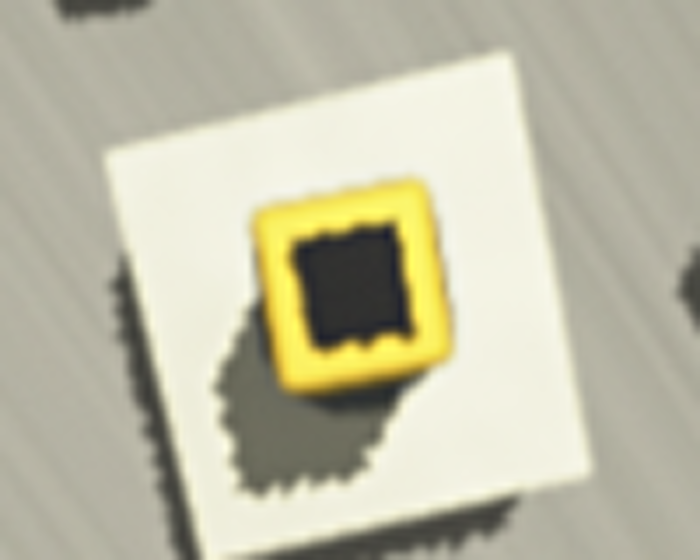

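The close crop shows the yellow handle's square top at crop corners (258,210), (425,182), (450,355) and (292,390), above the white stand.

Run:
```python
from station import bot
from h import *
np.set_printoptions(precision=4,suppress=True)
w=bot.camera_model('wrist')
P=onz(w,np.array([[256,208],[427,181],[452,358],[290,392]])/7+[201,51],.166);print(P,P.mean(0))
for i in range(4):
    d=P[(i+1)%4]-P[i];print(np.linalg.norm(d),np.degrees(np.arctan2(d[1],d[0])))
o=bot.get_obs();go(o,np.r_[P.mean(0)[:2],.107],-25)
```

```text
[[ 0.4923  0.0003  0.166 ]
 [ 0.509  -0.0081  0.166 ]
 [ 0.5009 -0.0247  0.166 ]
 [ 0.4842 -0.0173  0.166 ]] [ 0.4966 -0.0124  0.166 ]
0.01864369925448666 -26.669589765206617
0.018462001697388885 -115.92685339205299
0.018211557324979803 156.29301779937552
0.019414173347402246 65.38432475846164
slide [ 81.5   1.4 157.8] roll -10.08 | z-axis [ 0.  0. -1.] t 13.17 F [-0.5 -0.7 -0.3] w 0.698 g 0.0
```

Request:
send_rows(slide=[[15, 0, 0], [35, 1, 0], [55, 1, 0], [72, 1.4, 0], [81.5, 1.4, 10], [81.5, 1.4, 30], [81.5, 1.4, 50], [81.5, 1.4, 60]], roll=[-3, -6, -9, -10, -10, -10, -10, -10], claw=[0.7, 0.7, 0.7, 0.7, 0.7, 0.7, 0.7, 0.7])

```text
t: 13.83
eef_pos: [0.4964, -0.0102, 0.2027]
tool_rot: [-0.001, 0.843, 0.538, -0.001]
contact_force: [-0.5, 1.1, -1.1]
gripper_width: 0.699
grasp_force: 0.0
```

Run:
```python
from station import bot
from h import *
o=bot.get_obs();go(o,[.4966,-.0124,.107],-25.2)
```

```text
slide [-1.9  1.4 95.7] roll 0.32 | z-axis [-2.6e-03  9.0e-04 -1.0e+00] t 13.83 F [-0.5  1.1 -1.1] w 0.699 g 0.0
```

Request:
send_rows(slide=[[0, 0, 12], [0, 0, 32], [0, 0, 54], [0, 0, 74], [0, 0, 88], [0, 0, 97], [0, 0, 97], [0, 0, 97]], roll=[0, 0, 0, 0, 0, 0, 0, 0], claw=[0.7, 0.7, 0.7, 0.7, 0.7, 0.7, 0.6, 0.5])

```text
t: 14.5
eef_pos: [0.497, -0.0115, 0.1079]
tool_rot: [-0.0, 0.843, 0.537, 0.0]
contact_force: [0.1, 0.5, -0.1]
gripper_width: 0.504
grasp_force: 0.0
```

Run:
```python
from station import bot
from h import *
o=bot.get_obs();go(o,[.4966,-.0124,.107],-25.2)
```

```text
slide [-1.   0.   0.9] roll 0.18 | z-axis [-2.e-04  4.e-04 -1.e+00] t 14.5 F [ 0.1  0.5 -0.1] w 0.504 g 0.0
```

Well centred, so I close and then lift by more than 64 mm.

Request:
send_rows(slide=[[-1, 0, 0], [-1, 0, 0], [-1, 0, 0], [-1, 0, 0], [-1, 0, 0], [-1, 0, 0], [-1, 0, 0], [-1, 0, 0]], roll=[0, 0, 0, 0, 0, 0, 0, 0], claw=[0.35, 0.25, 0.1, 0, 0, 0, 0, 0], force=50)

```text
t: 15.17
eef_pos: [0.4969, -0.0132, 0.1088]
tool_rot: [0.001, 0.844, 0.537, 0.001]
contact_force: [-1.2, 0.7, 6.3]
gripper_width: 0.229
grasp_force: 49.5
```

Request:
send_rows(slide=[[0, 0, -3], [0, 0, -9], [0, 0, -18], [0, 0, -30], [0, 0, -45], [0, 0, -62], [0, 0, -80], [0, 0, -95]], roll=[0, 0, 0, 0, 0, 0, 0, 0], claw=[0, 0, 0, 0, 0, 0, 0, 0])

```text
t: 15.83
eef_pos: [0.4962, -0.0131, 0.2046]
tool_rot: [0.0, 0.844, 0.537, 0.0]
contact_force: [-0.2, -0.7, -0.6]
gripper_width: 0.229
grasp_force: 48.8
```

Run:
```python
from station import bot
from h import *
o=bot.get_obs();print(o['eef_pos']);go(o,[.518,-.226,.25],-25.2)
```

```text
[ 0.49617101 -0.01307192  0.20462209]
slide [-183.6  110.   -45.4] roll 0.13 | z-axis [ 9.e-04  0.e+00 -1.e+00] t 15.83 F [-0.2 -0.7 -0.6] w 0.229 g 48.8
```

Request:
send_rows(slide=[[-10, 6, -15], [-30, 18, -35], [-58, 34, -45], [-90, 53, -45], [-122, 72, -45], [-152, 90, -45], [-174, 104, -45], [-184, 110, -45]], roll=[0, 0, 0, 0, 0, 0, 0, 0], claw=[0, 0, 0, 0, 0, 0, 0, 0])

```text
t: 16.5
eef_pos: [0.517, -0.2313, 0.2482]
tool_rot: [0.001, 0.845, 0.534, -0.0]
contact_force: [-0.4, -0.6, -1.3]
gripper_width: 0.226
grasp_force: 49.0
```

Request:
send_rows(slide=[[0, 0, 10], [0, 0, 30], [0, 0, 50], [0, 0, 70], [0, 0, 85], [0, 0, 95], [0, 0, 98], [0, 0, 98]], roll=[0, 0, 0, 0, 0, 0, 0, 0], claw=[0, 0, 0, 0, 0, 0, 0, 0])

```text
t: 17.17
eef_pos: [0.5175, -0.2251, 0.1493]
tool_rot: [-0.001, 0.843, 0.537, -0.0]
contact_force: [0.8, -0.2, -1.2]
gripper_width: 0.229
grasp_force: 49.0
```

Run:
```python
from station import bot
from h import *
o=bot.get_obs();print(o['eef_pos']);go(o,[.518,-.226,.15],-25.2)
a=bot.read_camera('scene')[:,:,::-1];s=bot.read_camera('side')[:,:,::-1]
cv2.imwrite('pics/s6.png',a);cv2.imwrite('pics/d6.png',s)
for n in('scene','side'):
    m=bot.camera_model(n);e=np.array(o['eef_pos']);print(n,'tip,blue',proj(m,[e-[0,0,.0928],[.518,-.226,.038]]).round(1).tolist())
f=lambda im,x,y:cv2.resize(im[y:y+75,x:x+65],None,fx=6,fy=6,interpolation=cv2.INTER_CUBIC)
cv2.imwrite('pics/c6.png',np.hstack([f(a,150,120),f(s,310,145)]))
```

```text
[ 0.51750072 -0.22506296  0.14925366]
slide [-0.6  0.8 -0.7] roll 0.21 | z-axis [-0.0012  0.0011 -1.    ] t 17.17 F [ 0.8 -0.2 -1.2] w 0.229 g 49.0
scene tip,blue [[173.2, 163.9], [174.1, 168.5]]
side tip,blue [[333.3, 170.5], [332.5, 176.8]]
```

View pics/c6.png

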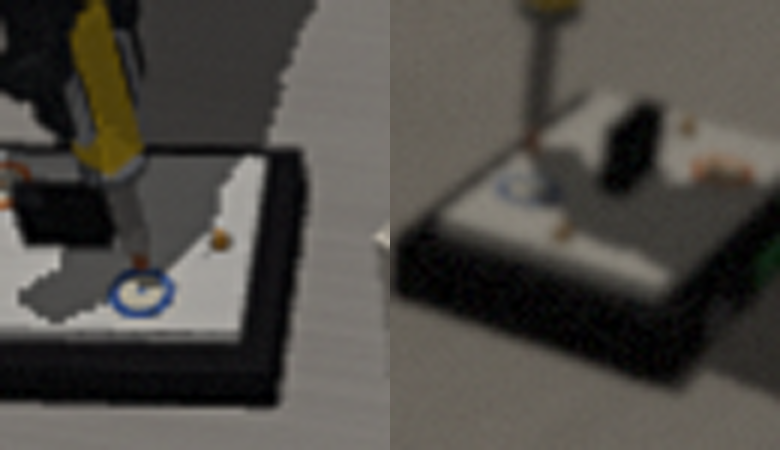

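In the scene crop the tip is at (173.3,164) against a predicted (173.2,163.9), and the blue centre is at (173.5,168.7). The side view agrees and shows the probe upright. Pressing gently.

Request:
send_rows(slide=[[-0.5, 0.5, 3], [-0.5, 0.5, 7], [-0.5, 0.5, 11], [-0.5, 0.5, 14], [-0.5, 0.5, 16], [-0.5, 0.5, 16], [-0.5, 0.5, 16], [-0.5, 0.5, 16]], roll=[0, 0, 0, 0, 0, 0, 0, 0], claw=[0, 0, 0, 0, 0, 0, 0, 0])

```text
t: 17.93
eef_pos: [0.5181, -0.2271, 0.1339]
tool_rot: [0.0, 0.844, 0.537, 0.0]
contact_force: [-0.3, -0.1, -1.3]
gripper_width: 0.224
grasp_force: 49.0
```

Run:
```python
from station import bot
from h import *
import numpy as np
for i in range(6):
    o=bot.get_obs();bot.read_camera('side');print(np.round(o['eef_pos'],4),np.round(o['contact_force'],2))
```

```text
[ 0.5181 -0.2271  0.1339] [-0.25 -0.15 -1.34]
[ 0.5182 -0.2271  0.1339] [-0.32 -0.01 -0.68]
[ 0.5182 -0.2272  0.134 ] [-0.13 -1.58 -0.63]
[ 0.5181 -0.2272  0.134 ] [ 0.26  0.17 -1.64]
[ 0.5181 -0.2272  0.134 ] [ 0.1   0.62 -1.1 ]
[ 0.5181 -0.2272  0.134 ] [ 0.17 -0.3  -1.25]
```

Request:
send_rows(slide=[[0, 0, 1], [0, 0, 2.5], [0, 0, 4.5], [0, 0, 6.5], [0, 0, 8], [0, 0, 9], [0, 0, 9.5], [0, 0, 9.5]], roll=[0, 0, 0, 0, 0, 0, 0, 0], claw=[0, 0, 0, 0, 0, 0, 0, 0])

```text
t: 18.9
eef_pos: [0.5182, -0.2271, 0.1244]
tool_rot: [0.0, 0.844, 0.537, 0.0]
contact_force: [-0.3, 0.3, 1.6]
gripper_width: 0.226
grasp_force: 49.3
```

Run:
```python
from station import bot
from h import *
import numpy as np
L=[]
for i in range(8):
    o=bot.get_obs();bot.read_camera('scene');L.append(np.r_[o['eef_pos'],o['contact_force']])
print(np.round(np.mean(L,0),4),np.std(L,0).round(4))
go(o,[.518,-.226,.1238],-25.2)
```

```text
[ 0.5181 -0.2272  0.1244  0.1096  0.022   1.328 ] [0.     0.     0.     0.5271 0.3257 0.5629]
slide [ 1.  -0.6  0.6] roll 0.12 | z-axis [ 3.e-04 -1.e-04 -1.e+00] t 19.25 F [-0.8 -0.   1.1] w 0.229 g 49.2
```

Force change is 2.4 N, about 6.0 mm in, and the geometry gives 6.4 mm. I'll add 0.7 mm and check.

Request:
send_rows(slide=[[0, 0, 0.3], [0, 0, 0.7], [0, 0, 0.7], [0, 0, 0.7], [0, 0, 0.7], [0, 0, 0.7], [0, 0, 0.7], [0, 0, 0.7]], roll=[0, 0, 0, 0, 0, 0, 0, 0], claw=[0, 0, 0, 0, 0, 0, 0, 0])

```text
t: 19.97
eef_pos: [0.5181, -0.2271, 0.1236]
tool_rot: [0.0, 0.844, 0.537, 0.0]
contact_force: [0.1, 1.2, 1.7]
gripper_width: 0.226
grasp_force: 49.4
```

Run:
```python
from station import bot
from h import *
L=[]
for i in range(10):
    o=bot.get_obs();a=bot.read_camera('scene');L.append(np.r_[o['eef_pos'],o['contact_force']])
print(np.round(np.mean(L,0),4))
a=a[:,:,::-1];s=bot.read_camera('side')[:,:,::-1];go(o,[.518,-.226,.1238],-25.2)
f=lambda im,x,y:cv2.resize(im[y:y+75,x:x+65],None,fx=6,fy=6,interpolation=cv2.INTER_CUBIC)
cv2.imwrite('pics/c7.png',np.hstack([f(a,150,120),f(s,310,145)]))
```

```text
[ 0.5181 -0.2271  0.1236  0.3506 -0.0386  1.7374]
slide [ 1.  -0.6 -0.1] roll 0.12 | z-axis [ 2.e-04 -1.e-04 -1.e+00] t 20.42 F [-0.3  0.2  2. ] w 0.229 g 49.4
```

View pics/c7.png

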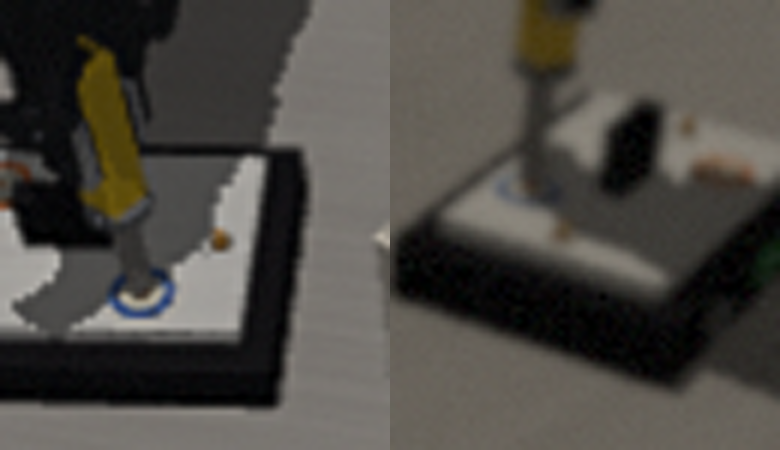

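The tip sits inside the blue ring (crop (142,290)) and the probe is upright. The 2.85 N force change corresponds to about 7 mm of travel. Handing in.

```bash
python3 -c "
from station import bot
print(bot.hand_in())"
```

```text
the job is handed in; nothing more can be done
None
```

The plate is seated flush on both pins and released, and the job is handed in with the yellow probe held upright in the blue ring, its tip pressed in about 7 mm (half its travel), at about 20 s of the 72 s allowed.

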